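Gather the washed caps in the pouring corner of the tote

TASK

First put the single screw cap lying on the bench into the grey carrying tote with the other four. Then lift the tote clear of the bench by its carrying bar and tilt it, by roughly 30 degrees, so that all five caps slide together into the corner with the pouring beak. Finish while holding it still in the air like that: do not put it down, do not pour the caps out, and leave the bottle, the tube rack and the tip box where they stand.

Things in the scene. Friction and masses are not known exactly. Their poses are not given: they have to be found in the camera images.
- bar_center (a point): Centre of the tote's carrying bar, 89 mm above its underside; frame as tote. The bar is straight and flat, 14 mm thick along x, 22 mm tall (78 to 100 mm above the bench), and runs along y over the middle of the tote (x = 0) between two posts outside the long walls, 140 mm clear between them.
- pour_corner (a point): Inner floor corner below the pouring beak, at x = +95, y = +65, z = +5 mm in the tote's frame. Only at this corner the rim is lowered to 30 mm for 36 mm along both walls, and a small beak with two cheeks juts out diagonally by about 20 mm; the other three corners are plain.
- tote: Light grey plastic open tote standing on the bench (its top is z = 0), 200 x 140 mm, 45 mm high, walls and floor 5 mm, about 280 g. Origin: centre of its underside; x along its length, y along its width, z up. Inside 190 x 130 mm; the smooth floor lets caps start to slide at a tilt of about 11 to 17 degrees.
- stray_cap_center (a point): Black plastic screw cap, a plain disc 24 mm across and 16 mm high, 12 g, same as the others. Point at its centre, half-way up. This one lies flat on the bench, 0.1 m or more from the tote's walls, to the right of the tote as the robot sees it.
- cap1_center (a point): Black plastic screw cap, a plain disc 24 mm across and 16 mm high, 12 g, same as the others. Point at its centre, half-way up. Starts flat on the tote's floor, away from the beak; there is free floor for the stray cap in the half of the tote with the beak (about x = +55, y = +20 mm in the tote's frame).
- cap2_center (a point): Black plastic screw cap, a plain disc 24 mm across and 16 mm high, 12 g, same as the others. Point at its centre, half-way up. Starts flat on the tote's floor, away from the beak; there is free floor for the stray cap in the half of the tote with the beak (about x = +55, y = +20 mm in the tote's frame).
- cap3_center (a point): Black plastic screw cap, a plain disc 24 mm across and 16 mm high, 12 g, same as the others. Point at its centre, half-way up. Starts flat on the tote's floor, away from the beak; there is free floor for the stray cap in the half of the tote with the beak (about x = +55, y = +20 mm in the tote's frame).
- cap4_center (a point): Black plastic screw cap, a plain disc 24 mm across and 16 mm high, 12 g, same as the others. Point at its centre, half-way up. Starts flat on the tote's floor, away from the beak; there is free floor for the stray cap in the half of the tote with the beak (about x = +55, y = +20 mm in the tote's frame).
- reagent_bottle: Bystander: amber bottle, 64 mm across, 115 mm high, beyond the tote. Origin under its centre.
- tube_rack: Bystander: clear plastic tube rack, 90 x 160 mm, four white posts 50 mm high. Origin under its centre.
- tip_box: Bystander: blue pipette-tip box with a clear lid, 85 x 120 mm, 63 mm high, beyond the tote. Origin under its centre.

How it is judged:
By the outcome, as a careful person would: the job done as asked, in the order asked, and still so for the second after the job is handed in, while the arm keeps its last pose, push and grip.
It also fails if it takes over 50 s, if anything falls off the work surface, if the arm or the gripper's body presses on something with over 40 N, if the wrist force passes 120 N, or if a joint passes its speed limit or range.

ROBOT

A 6-joint arm with a two-finger parallel gripper is mounted at the origin on the work surface. World frame = base frame: x ahead of the robot, y to its left, z up, the work surface at z = 0. Lengths are in m, angles in rad, forces in N, time in s.
With the tool pointing down it reaches from about 0.275 to 0.825 m from the base axis. Payload 5.2 kg.
Tool frame: the origin (TCP) lies midway between the tips of the shut fingers; the grasp point (between the pads) lies manip.tcp_to_grasp behind it (manip.tcp_to_grasp is the distance from the TCP to the grasp point, in m); z points along the fingers, y is the direction in which the jaws open and shut (so a half turn about z gives the same grasp; the last joint's range is limited). The gripper opens to 93 mm and grips with 3 to 60 N. Pads are 15 mm wide; open, the fingers measure 128 mm over their backs; the gripper's body (75 mm by 188 mm) begins 65 mm behind the grasp point.
Start: joints at [1.131, 0.259, 1.535, -0, 1.348, -0.203], TCP at [0.129, 0.535, 0.219] pointing down, gripper open.
Joint ranges: [-3.14, 3.14], [-0.91, 2.08], [0.19, 2.58], [-1.22, 4.36], [0.22, 2.71], [-3.12, 3.12]. Speed limits (rad/s): [2.57, 2.57, 3.14, 3.14, 3.14, 3.14].

INTERFACE

Orientations are given as [roll, pitch, yaw] about the fixed x, y, z axes, in that order (R = Rz(yaw) Ry(pitch) Rx(roll)).
In Python, from workcell import state, vision, order, manip gives the robot as it stands.
- The arm moves only by the tool servo_tool, never from a script. Its argument "moves" is a list of rows, each an object of numbers: "dx", "dy", "dz": the shift along the tool's x, y, z in m; "yaw": the turn about the tool's z in rad; "claw": the opening, from 0 (shut) to 1 (fully open). In form: [{"dx": .., "dy": .., "dz": .., "yaw": .., "claw": ..}, ...]. A call has 1 to 12 rows; each row is the pose to reach, as a shift and turn from the pose commanded when the call began, along the tool's axes at that moment; what a row does not reach only later rows make up. A row lasts 1/10 s, in which the tool goes at most 50 mm and 8.59 degrees, less where a joint would pass 70% of its speed; a pose out of reach is approached as far as the arm can. A call with a gripper value outside its range is refused whole. The fingers move at their own pace and stop on an object; "newtons" is the grip in N (left out, the last holds). Time passes only in rows, so rows that repeat a pose let the fingers close. It gives the time, the measured TCP pose, the force and the opening at its end, in the units of the state.
- state(): the state, without advancing time (a new reading comes with each control period).
- vision.camera(name): name is "scene" or "top" or "wrist"; returns the picture (384x512x3 uint8, blue, green, red); there is no depth.
- vision.camera_info(name): a dict with "fx", "fy", "cx", "cy" (pixels), "origin" and "attitude" of the camera in the world; the wrist camera has in their place "mount" (4x4, takes a point from camera to tool coordinates, whose origin is the TCP and whose axes are the flange's). Camera axes: x right, y down, z forward; pixel columns grow to the right and rows downward; lengths in m; the calibration is good to about 2 mm. A picture is of the moment at which its call begins: read the wrist's pose just before it. camera_info takes no time and is no camera call.
- order.job_done(): hands the job in, once; it reports no verdict.
The state is a dict: "time": time; "joint_pos": joint angles; "dq": joint speeds; "effort": joint torques, N m; "position": TCP position; "tcp_rot": TCP orientation; "force": force on the tool from outside, world axes, zero at the start; "ft_torque": the same for the moment, N m; "gripper_width": finger opening in m.
Only numpy, scipy, OpenCV 4.12 (cv2) and the standard library are available. Lean on these libraries where they do the work, as an engineer would, in place of code of your own. Each camera call takes 0.05 s, during which the arm holds its last target. There are 200 camera calls.

## Working session

There is one attempt and no reset: what is moved stays moved. The work goes in short steps, Python scripts to look and compute and a tool call to move; the robot and the scene stay as the last step left them, time stands still between calls to the robot, and variables do not carry over. Pictures are saved under pics/ and viewed, about 8 in all and at most 12, crops included, and the job is handed in when it is done.

Besides the shell and the picture viewer there is one more tool, called after ">>>" as name(argument=value, ...), one argument or row to a line, values as JSON. servo_tool: Moves the arm, as the interface text tells. Its arguments: {"type":"object","properties":{"moves":{"type":"array"},"newtons":{"type":"number"}},"required":["moves"]}

```bash
mkdir -p pics; ls; python3 - <<'E'
from workcell import state, vision, order, manip
import cv2
print(state()); print(manip.tcp_to_grasp, dir(manip))
for n in("scene","top","wrist"):
    print(n,vision.camera_info(n))
for n in("scene","top"):
    cv2.imwrite(f"pics/{n}0.png",vision.camera(n))
E
```

```text
pics
{'time': 0.0, 'joint_pos': array([ 1.13119344e+00,  2.59331324e-01,  1.53607266e+00,  6.48046898e-06,
        1.34798058e+00, -2.02813707e-01]), 'dq': array([ 0.00283908, -0.00192262,  0.00085843, -0.00059586,  0.00167059,
       -0.00079137]), 'effort': array([-8.42521022e-04, -4.37319052e+01, -2.84004378e+01,  7.17847981e-02,
        4.13440028e-02, -1.19506990e-04]), 'position': array([0.12876936, 0.53416116, 0.21782817]), 'tcp_rot': array([-3.13983874e+00, -3.67126431e-04,  2.90480171e+00]), 'force': array([ 0.53261599,  0.08417386, -0.52969174]), 'ft_torque': array([-0.00740884, -0.02305023,  0.01662389]), 'gripper_width': 0.09321284024036038}
0.0188 ['MotionError', '__class__', '__delattr__', '__dict__', '__dir__', '__doc__', '__eq__', '__format__', '__ge__', '__getattribute__', '__getstate__', '__gt__', '__hash__', '__init__', '__init_subclass__', '__le__', '__lt__', '__module__', '__ne__', '__new__', '__reduce__', '__reduce_ex__', '__repr__', '__setattr__', '__sizeof__', '__str__', '__subclasshook__', '__weakref__', 'tcp_to_grasp']
scene {'fx': 384.6859427849179, 'fy': 3
[... 180 characters left out ...]
4])}
top {'fx': 368.2585465580856, 'fy': 368.2585465580856, 'cx': 252.16839690574204, 'cy': 199.2498274399305, 'origin': array([ 0.42689032, -0.05128502,  1.06766439]), 'attitude': array([-2.93284214e+00, -4.60227672e-04, -1.64832835e+00])}
wrist {'fx': 321.0819447657104, 'fy': 321.0819447657104, 'cx': 249.07347593603828, 'cy': 190.81828791450414, 'mount': array([[ 7.86150650e-04, -9.69885781e-01, -2.43558932e-01,
         6.79834480e-02],
       [ 9.99999655e-01,  6.97302646e-04,  4.51005661e-04,
         6.29954725e-04],
       [-2.67589690e-04, -2.43559202e-01,  9.69885995e-01,
        -1.65297569e-01],
       [ 0.00000000e+00,  0.00000000e+00,  0.00000000e+00,
         1.00000000e+00]])}
```

View pics/top0.png

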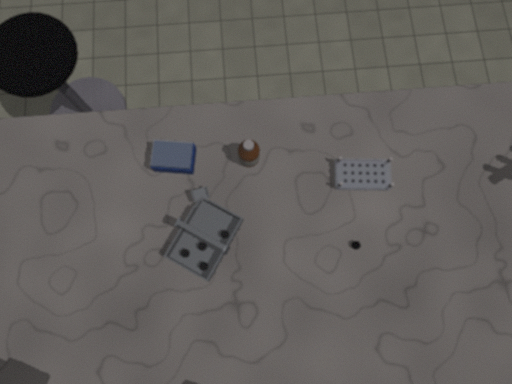

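View pics/scene0.png

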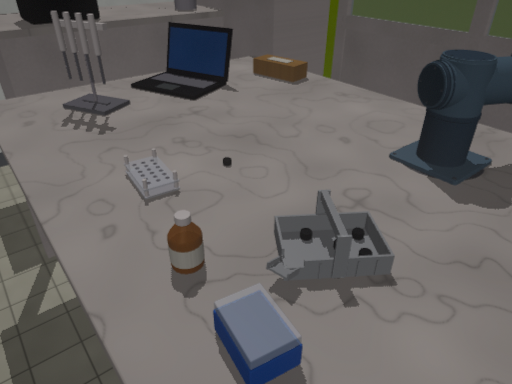

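```bash
cat > h.py <<'E'
import numpy as np, cv2
from scipy.spatial.transform import Rotation as R
from workcell import state, vision, order, manip
def cam(n,s=None):
    i=vision.camera_info(n); K=(i['fx'],i['fy'],i['cx'],i['cy'])
    if n=='wrist':
        s=s or state(); T=np.eye(4); T[:3,:3]=R.from_euler('xyz',s['tcp_rot']).as_matrix(); T[:3,3]=s['position']
        M=T@i['mount']; return K,M[:3,:3],M[:3,3]
    return K,R.from_euler('xyz',i['attitude']).as_matrix(),np.array(i['origin'])
def ray(c,u,v,z):
    K,A,o=c; d=A@np.array([(u-K[2])/K[0],(v-K[3])/K[1],1]); return o+d*(z-o[2])/d[2]
def proj(c,p):
    K,A,o=c; q=A.T@(np.array(p)-o); return np.array([K[0]*q[0]/q[2]+K[2],K[1]*q[1]/q[2]+K[3]])
def tool(s,p):
    "shift in tool axes to bring TCP to p"
    return R.from_euler('xyz',s['tcp_rot']).inv().apply(np.array(p)-s['position'])
E
python3 - <<'E'
from h import *
c=cam('top')
for n,u,v,z in [('stray',356,245,.008),('beak',200,195,.03),('tote mid',204,238,.045),('bottle',249,150,.1),('rack',363,174,.05),('tip',173,157,.06)]:
    print(n,ray(c,u,v,z).round(3))
im=cv2.imread('pics/top0.png')[175:290,140:270]
cv2.imwrite('pics/c1.png',cv2.resize(cv2.convertScaleAbs(im,alpha=1.3),None,fx=5,fy=5,interpolation=cv2.INTER_CUBIC))
g=cv2.imread('pics/top0.png').max(2)[235:255,345:367]; ys,xs=np.nonzero(g<35); print(xs.mean()+345,ys.mean()+235,len(xs))
E
```

```text
stray [ 0.494 -0.355  0.008]
beak [0.67 0.08 0.03]
tote mid [0.544 0.073 0.045]
bottle [ 0.771 -0.07   0.1  ]
rack [ 0.691 -0.391  0.05 ]
tip [0.781 0.148 0.06 ]
354.97222222222223 244.47222222222223 36
```

View pics/c1.png

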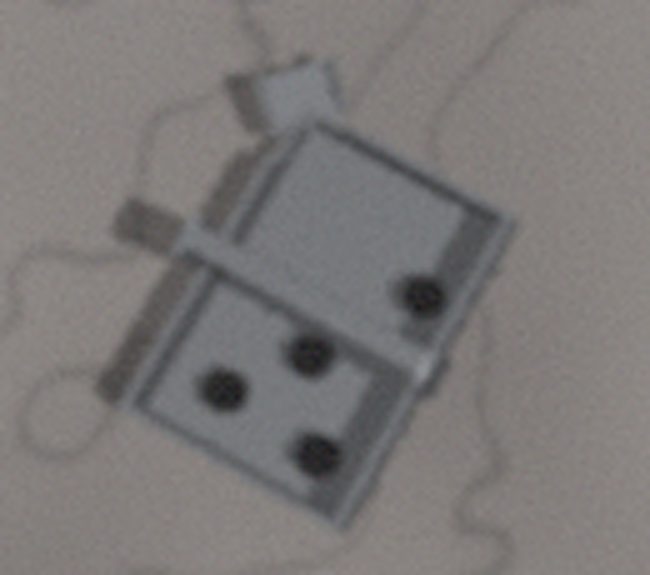

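```bash
python3 - <<'E'
from h import *
c=cam('top')
f=lambda u,v,z: ray(c,140+u/5,175+v/5,z)
B=[f(187,238,.1),f(428,366,.1)]
C=[f(515,220,.045),f(345,525,.045),f(130,400,.045)]
print('bar',B,np.linalg.norm(B[0]-B[1])); d=B[0]-B[1]; print('mid',(B[0]+B[1])/2,'yaw y-90',np.arctan2(d[1],d[0])-np.pi/2)
print(np.round(C,3),'centre',(C[0]+C[2])/2, np.linalg.norm(C[0]-C[1]),np.linalg.norm(C[2]-C[1]))
d=C[0]-C[1];print(np.arctan2(d[1],d[0])); d=C[2]-C[1];print(np.arctan2(d[1],d[0])-np.pi/2)
for q in[(425,298),(312,353),(223,388),(318,455)]: print(f(*q,.016).round(3))
s=state();print('stray',ray(c,355,244.5,.012).round(3),tool(s,[.491,-.352,.09]),s['joint_pos'])
E
```

```text
bar [array([0.58349041, 0.13484605, 0.1       ]), array([0.50627621, 0.01171583, 0.1       ])] 0.1453378325605773
mid [0.54488331 0.07328094 0.1       ] yaw y-90 -0.5601035653284647
[[ 0.588 -0.038  0.045]
 [ 0.429  0.066  0.045]
 [ 0.505  0.18   0.045]] centre [0.54662875 0.07069133 0.045     ] 0.19056903478416728 0.13741243358561375
-0.5775180834124863
-0.5881887277627034
[0.552 0.016 0.016]
[0.526 0.082 0.016]
[0.51  0.134 0.016]
[0.468 0.082 0.016]
stray [ 0.495 -0.352  0.012] [-0.56003085 -0.77628393  0.12899673] [ 1.13119471e+00  2.59272445e-01  1.53596622e+00 -1.99524118e-05
  1.34802214e+00 -2.02800537e-01]
```

>>> servo_tool(
  moves=[
    {"dx":-0.562,"dy":-0.776,"dz":0.09},
    {"dx":-0.562,"dy":-0.776,"dz":0.09},
    {"dx":-0.562,"dy":-0.776,"dz":0.09},
    {"dx":-0.562,"dy":-0.776,"dz":0.09},
    {"dx":-0.562,"dy":-0.776,"dz":0.09},
    {"dx":-0.562,"dy":-0.776,"dz":0.09},
    {"dx":-0.562,"dy":-0.776,"dz":0.09},
    {"dx":-0.562,"dy":-0.776,"dz":0.09},
    {"dx":-0.562,"dy":-0.776,"dz":0.09},
    {"dx":-0.562,"dy":-0.776,"dz":0.09},
    {"dx":-0.562,"dy":-0.776,"dz":0.09},
    {"dx":-0.562,"dy":-0.776,"dz":0.09},
  ],
)

```text
validation failed for argument at $.mo...
```

>>> servo_tool(
  moves=[
    {"dx":-0.562,"dy":-0.776,"dz":0.09,"yaw":0,"claw":1},
    {"dx":-0.562,"dy":-0.776,"dz":0.09,"yaw":0,"claw":1},
    {"dx":-0.562,"dy":-0.776,"dz":0.09,"yaw":0,"claw":1},
    {"dx":-0.562,"dy":-0.776,"dz":0.09,"yaw":0,"claw":1},
    {"dx":-0.562,"dy":-0.776,"dz":0.09,"yaw":0,"claw":1},
    {"dx":-0.562,"dy":-0.776,"dz":0.09,"yaw":0,"claw":1},
    {"dx":-0.562,"dy":-0.776,"dz":0.09,"yaw":0,"claw":1},
    {"dx":-0.562,"dy":-0.776,"dz":0.09,"yaw":0,"claw":1},
    {"dx":-0.562,"dy":-0.776,"dz":0.09,"yaw":0,"claw":1},
    {"dx":-0.562,"dy":-0.776,"dz":0.09,"yaw":0,"claw":1},
    {"dx":-0.562,"dy":-0.776,"dz":0.09,"yaw":0,"claw":1},
    {"dx":-0.562,"dy":-0.776,"dz":0.09,"yaw":0,"claw":1},
  ],
)

```text
time: 1.3
position: [0.3563, -0.02, 0.1624]
tcp_rot: [3.141, 0.001, 2.904]
force: [1.4, 0.8, 0.2]
gripper_width: 0.0928
```

>>> servo_tool(
  moves=[
    {"dx":-0.21,"dy":-0.29,"dz":0.042,"yaw":0,"claw":1},
    {"dx":-0.21,"dy":-0.29,"dz":0.042,"yaw":0,"claw":1},
    {"dx":-0.21,"dy":-0.29,"dz":0.042,"yaw":0,"claw":1},
    {"dx":-0.21,"dy":-0.29,"dz":0.042,"yaw":0,"claw":1},
    {"dx":-0.21,"dy":-0.29,"dz":0.042,"yaw":0,"claw":1},
    {"dx":-0.21,"dy":-0.29,"dz":0.042,"yaw":0,"claw":1},
    {"dx":-0.21,"dy":-0.29,"dz":0.042,"yaw":0,"claw":1},
    {"dx":-0.21,"dy":-0.29,"dz":0.042,"yaw":0,"claw":1},
    {"dx":-0.21,"dy":-0.29,"dz":0.042,"yaw":0,"claw":1},
  ],
)

```text
time: 2.2
position: [0.4919, -0.3501, 0.1191]
tcp_rot: [3.14, -0.002, 2.903]
force: [0.9, 0.7, -0.3]
gripper_width: 0.0928
```

```bash
python3 - <<'E'
from h import *
s=state();c=cam('wrist',s); im=vision.camera('wrist'); cv2.imwrite('pics/w1.png',im)
print(s['position'],s['tcp_rot'],s['joint_pos'],proj(c,[.494,-.352,.016]))
# dark blob near the projection
u,v=proj(c,[.494,-.352,.016]).astype(int); g=im.max(2); r=60
sub=g[max(0,v-r):v+r,max(0,u-r):u+r]
n,l,st,ce=cv2.connectedComponentsWithStats((sub<45).astype('uint8'))
for k in range(1,n):
    if st[k,4]>80: p=ce[k]+[max(0,u-r),max(0,v-r)]; print(st[k],p,ray(c,*p,.010))
E
```

```text
[ 0.49188809 -0.35012869  0.11911759] [ 3.14047576e+00 -1.72783169e-03  2.90285034e+00] [-8.03175360e-01  4.34469187e-01  1.53409422e+00  2.09981760e-05
  1.17508654e+00 -2.13523652e+00] [246.54351665 194.46829482]
[ 48  46  27  27 566] [246.94876325 193.08127208] [ 0.49436984 -0.35176089  0.01      ]
```

View pics/w1.png

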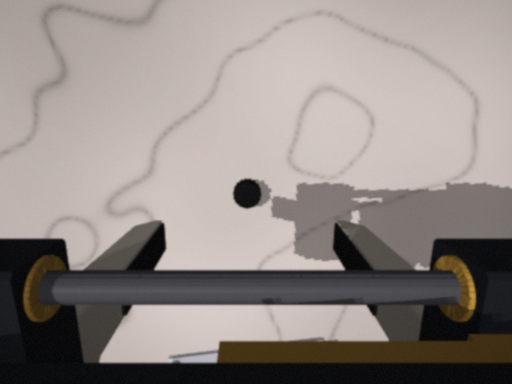

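>>> servo_tool(
  moves=[
    {"dx":-0.003,"dy":-0.001,"dz":0.05,"yaw":0,"claw":0.7},
    {"dx":-0.003,"dy":-0.001,"dz":0.09,"yaw":0,"claw":0.6},
    {"dx":-0.003,"dy":-0.001,"dz":0.114,"yaw":0,"claw":0.6},
    {"dx":-0.003,"dy":-0.001,"dz":0.114,"yaw":0,"claw":0.6},
    {"dx":-0.003,"dy":-0.001,"dz":0.114,"yaw":0,"claw":0.1},
    {"dx":-0.003,"dy":-0.001,"dz":0.114,"yaw":0,"claw":0.1},
    {"dx":-0.003,"dy":-0.001,"dz":0.114,"yaw":0,"claw":0.1},
    {"dx":-0.003,"dy":-0.001,"dz":0.114,"yaw":0,"claw":0.1},
    {"dx":-0.003,"dy":-0.001,"dz":0.114,"yaw":0,"claw":0.1},
  ],
  newtons=15,
)

```text
time: 3.15
position: [0.4953, -0.3511, 0.0075]
tcp_rot: [-3.141, 0.001, 2.905]
force: [-0.1, -0.0, 0.4]
gripper_width: 0.0255
```

>>> servo_tool(
  moves=[
    {"dx":0,"dy":0,"dz":0,"yaw":0,"claw":0.1},
    {"dx":0,"dy":0,"dz":-0.05,"yaw":0,"claw":0.1},
    {"dx":0,"dy":0,"dz":-0.1,"yaw":0,"claw":0.1},
    {"dx":-0.003,"dy":0.04,"dz":-0.13,"yaw":0.1,"claw":0.1},
    {"dx":-0.011,"dy":0.423,"dz":-0.13,"yaw":0.336,"claw":0.1},
    {"dx":-0.011,"dy":0.423,"dz":-0.13,"yaw":0.336,"claw":0.1},
    {"dx":-0.011,"dy":0.423,"dz":-0.13,"yaw":0.336,"claw":0.1},
    {"dx":-0.011,"dy":0.423,"dz":-0.13,"yaw":0.336,"claw":0.1},
    {"dx":-0.011,"dy":0.423,"dz":-0.13,"yaw":0.336,"claw":0.1},
    {"dx":-0.011,"dy":0.423,"dz":-0.13,"yaw":0.336,"claw":0.1},
    {"dx":-0.011,"dy":0.423,"dz":-0.13,"yaw":0.336,"claw":0.1},
    {"dx":-0.011,"dy":0.423,"dz":-0.13,"yaw":0.336,"claw":0.1},
  ],
)

```text
time: 4.35
position: [0.605, 0.0612, 0.1365]
tcp_rot: [3.141, -0.0, 2.57]
force: [0.6, -0.8, 0.8]
gripper_width: 0.0232
```

```bash
python3 - <<'E'
from h import *
s=state(); print(s['position'],s['tcp_rot'],s['gripper_width'])
s=state(); im=vision.camera('wrist'); cv2.imwrite('pics/w2.png',im)
print(s['position'],tool(s,[.6055,.0574,.012]))
E
```

```text
[0.60501934 0.0611694  0.13654435] [ 3.14099499e+00 -2.88918595e-04  2.57038955e+00] 0.023237702584825107
[0.60501934 0.0611694  0.13654435] [-0.00247825 -0.00298558  0.12454188]
```

View pics/w2.png

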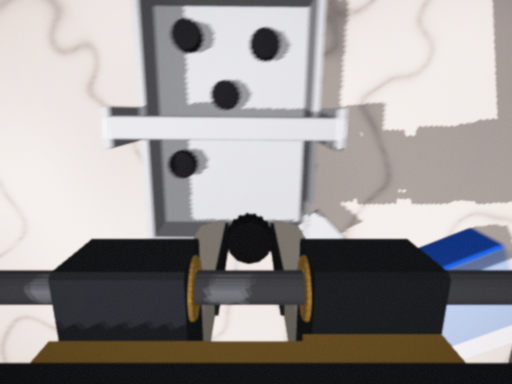

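```bash
python3 - <<'E'
from h import *
s=state();c=cam('wrist',s)
for q in[(104,127),(348,129),(226,128)]: print(ray(c,*q,.1).round(4))
a,b=ray(c,104,127,.1),ray(c,348,129,.1); d=b-a; print(np.linalg.norm(d),np.arctan2(d[1],d[0])-np.pi/2)
E
```

```text
[0.5089 0.022  0.1   ]
[0.5911 0.1483 0.1   ]
[0.5499 0.085  0.1   ]
0.15068160021066168 -0.5766558672795914
```

>>> servo_tool(
  moves=[
    {"dx":-0.002,"dy":-0.003,"dz":0.04,"yaw":0,"claw":0.1},
    {"dx":-0.002,"dy":-0.003,"dz":0.08,"yaw":0,"claw":0.1},
    {"dx":-0.002,"dy":-0.003,"dz":0.11,"yaw":0,"claw":0.1},
    {"dx":-0.002,"dy":-0.003,"dz":0.123,"yaw":0,"claw":0.1},
    {"dx":-0.002,"dy":-0.003,"dz":0.123,"yaw":0,"claw":0.1},
    {"dx":-0.002,"dy":-0.003,"dz":0.123,"yaw":0,"claw":0.4},
    {"dx":-0.002,"dy":-0.003,"dz":0.123,"yaw":0,"claw":0.4},
    {"dx":-0.002,"dy":-0.003,"dz":0.123,"yaw":0,"claw":0.4},
    {"dx":-0.002,"dy":-0.003,"dz":0.08,"yaw":0,"claw":0.4},
    {"dx":-0.002,"dy":-0.003,"dz":0.03,"yaw":0,"claw":0.4},
    {"dx":-0.002,"dy":-0.003,"dz":-0.02,"yaw":0,"claw":0.4},
  ],
)

```text
time: 5.5
position: [0.6046, 0.0543, 0.1588]
tcp_rot: [3.141, 0.0, 2.569]
force: [0.6, 0.0, -0.1]
gripper_width: 0.0373
```

>>> servo_tool(
  moves=[
    {"dx":0,"dy":0,"dz":-0.05,"yaw":0,"claw":0.4},
    {"dx":0,"dy":0,"dz":-0.1,"yaw":0,"claw":0.4},
    {"dx":-0.336,"dy":0.217,"dz":-0.15,"yaw":0,"claw":0.4},
    {"dx":-0.336,"dy":0.217,"dz":-0.15,"yaw":0,"claw":0.4},
    {"dx":-0.336,"dy":0.217,"dz":-0.15,"yaw":0,"claw":0.4},
    {"dx":-0.336,"dy":0.217,"dz":-0.15,"yaw":0,"claw":0.4},
    {"dx":-0.336,"dy":0.217,"dz":-0.15,"yaw":0,"claw":0.4},
    {"dx":-0.336,"dy":0.217,"dz":-0.15,"yaw":0,"claw":0.4},
    {"dx":-0.336,"dy":0.217,"dz":-0.15,"yaw":0,"claw":0.4},
    {"dx":-0.336,"dy":0.217,"dz":-0.15,"yaw":0,"claw":0.4},
  ],
)

```text
time: 6.5
position: [0.8804, 0.0499, 0.26]
tcp_rot: [3.119, 0.03, 2.568]
force: [-0.2, 0.0, -0.1]
gripper_width: 0.0373
```

```bash
python3 - <<'E'
from h import *
s=state(); print(s['position'],s['tcp_rot'],s['joint_pos'])
E
```

```text
[0.88035811 0.04994456 0.26002017] [3.11906534 0.02960218 2.56828888] [-0.07163281  0.9836822   0.19076528  0.00589724  1.93035408 -1.06728226]
```

>>> servo_tool(
  moves=[
    {"dx":-0.42,"dy":0.271,"dz":0,"yaw":0,"claw":0.4},
    {"dx":-0.42,"dy":0.271,"dz":0,"yaw":0,"claw":0.4},
    {"dx":-0.42,"dy":0.271,"dz":0,"yaw":0,"claw":0.4},
    {"dx":-0.42,"dy":0.271,"dz":0,"yaw":0,"claw":0.4},
    {"dx":-0.42,"dy":0.271,"dz":0,"yaw":0,"claw":0.4},
    {"dx":-0.42,"dy":0.271,"dz":0,"yaw":0,"claw":0.4},
    {"dx":-0.42,"dy":0.271,"dz":0,"yaw":0,"claw":0.4},
    {"dx":-0.42,"dy":0.271,"dz":0,"yaw":0,"claw":0.4},
  ],
)

```text
time: 7.3
position: [0.9339, 0.0391, 0.1806]
tcp_rot: [3.089, 0.073, 2.567]
force: [-0.4, -0.1, 0.7]
gripper_width: 0.0371
```

```bash
python3 - <<'E'
from h import *
s=state(); print(s['position'],s['tcp_rot'],s['joint_pos'],R.from_euler('xyz',s['tcp_rot']).apply([0,0,1]))
E
```

```text
[0.93394703 0.03908651 0.18062113] [3.08894009 0.07347487 2.56689328] [-0.08159429  1.0771732   0.1872117   0.01193731  1.78758076 -1.07653646] [ 0.09013848  0.00432539 -0.99591985]
```

>>> servo_tool(
  moves=[
    {"dx":0.126,"dy":-0.081,"dz":0,"yaw":0,"claw":0.4},
    {"dx":0.126,"dy":-0.081,"dz":0,"yaw":0,"claw":0.4},
    {"dx":0.126,"dy":-0.081,"dz":0,"yaw":0,"claw":0.4},
    {"dx":0.126,"dy":-0.081,"dz":0,"yaw":0,"claw":0.4},
    {"dx":0.126,"dy":-0.081,"dz":0,"yaw":0,"claw":0.4},
  ],
)

```text
time: 7.8
position: [0.7733, 0.0409, 0.1626]
tcp_rot: [3.097, 0.058, 2.568]
force: [0.4, 0.2, -1.8]
gripper_width: 0.0369
```

```bash
python3 - <<'E'
from h import *
s=state(); print(s['position'],s['tcp_rot'],s['joint_pos'],R.from_euler('xyz',s['tcp_rot']).apply([0,0,1]))
E
```

```text
[0.77332184 0.04093081 0.16263205] [3.09702251 0.05791902 2.56814467] [-0.09694895  0.65486034  1.05109501  0.01335318  1.36376359 -1.09786365] [ 0.07275124  0.00605395 -0.99733174]
```

```bash
python3 - <<'E'
import numpy as np
from scipy.optimize import least_squares
D=[((.12877,.53416,.21783),(.25933,1.53607,1.34798)),((.49189,-.35013,.11912),(.43447,1.53409,1.17509)),
((.88036,.04994,.26002),(.98368,.19077,1.93035)),((.93395,.03909,.18062),(1.07717,.18721,1.78758)),((.77332,.04093,.16263),(.65486,1.0511,1.36376))]
def fk(p,q):
    h,a0,L1,L2,e,Lt=p; a=q[0];b=a+q[1];c=b+q[2]
    return np.array([a0+L1*np.sin(a)+L2*np.sin(b)+e*np.cos(b)+Lt*np.sin(c), h+L1*np.cos(a)+L2*np.cos(b)-e*np.sin(b)+Lt*np.cos(c)])
f=lambda p: np.concatenate([fk(p,q)-[np.sqrt(x*x+y*y-.0121),z] for (x,y,z),q in D]+[0.001*(np.array(p)-[.2,0,.4,.4,0,.25])])
s=least_squares(f,[.2,0,.4,.4,0,.25]); p=s.x; print(p.round(3),s.fun.round(4))
E
```

```text
[0.229 0.    0.534 0.426 0.06  0.375] [ 0.      0.      0.0001 -0.     -0.0001 -0.      0.0001  0.     -0.0001
 -0.      0.      0.      0.0001  0.      0.0001  0.0001]
```

```bash
python3 - <<'E'
from h import *
print(tool(state(),[.214,.771,.25]))
E
```

```text
[ 0.85942631  0.31564598 -0.12340639]
```

>>> servo_tool(
  moves=[
    {"dx":0.86,"dy":0.316,"dz":-0.123,"yaw":0,"claw":0.4},
    {"dx":0.86,"dy":0.316,"dz":-0.123,"yaw":0,"claw":0.4},
    {"dx":0.86,"dy":0.316,"dz":-0.123,"yaw":0,"claw":0.4},
    {"dx":0.86,"dy":0.316,"dz":-0.123,"yaw":0,"claw":0.4},
    {"dx":0.86,"dy":0.316,"dz":-0.123,"yaw":0,"claw":0.4},
    {"dx":0.86,"dy":0.316,"dz":-0.123,"yaw":0,"claw":0.4},
    {"dx":0.86,"dy":0.316,"dz":-0.123,"yaw":0,"claw":0.4},
    {"dx":0.86,"dy":0.316,"dz":-0.123,"yaw":0,"claw":0.4},
    {"dx":0.86,"dy":0.316,"dz":-0.123,"yaw":0,"claw":0.4},
    {"dx":0.86,"dy":0.316,"dz":-0.123,"yaw":0,"claw":0.4},
    {"dx":0.86,"dy":0.316,"dz":-0.123,"yaw":0,"claw":0.4},
    {"dx":0.86,"dy":0.316,"dz":-0.123,"yaw":0,"claw":0.4},
  ],
)

```text
time: 9.0
position: [0.4201, 0.5163, 0.2185]
tcp_rot: [3.087, 0.074, 2.567]
force: [1.3, 0.8, -0.5]
gripper_width: 0.0369
```

```bash
cat > st.py <<'E'
from h import *
import sys
s=state(); a=R.from_euler('xyz',s['tcp_rot']).as_matrix(); print('t',s['time'],'p',s['position'].round(4),'q',s['joint_pos'].round(4)); print('zt',a[:,2].round(4),'tilt',np.degrees(np.arccos(-a[2,2])).round(2),'ytool',a[:,1].round(4),'w',s['gripper_width'].round(4),'F',s['force'].round(1))
if len(sys.argv)>3: print('shift',tool(s,[float(x) for x in sys.argv[1:4]]).round(4))
E
python3 st.py .214 .771 .25
```

```text
t 9.0 p [0.4201 0.5163 0.2185] q [ 0.7529  0.4276  1.2956 -0.0597  1.3475 -0.2337]Traceback (most recent call last):
  File "st.py", line 3, in <module>
    s=state(); a=R.from_euler('xyz',s['tcp_rot']).as_matrix(); print('t',s['time'],'p',s['position'].round(4),'q',s['joint_pos'].round(4)); print('zt',a[:,2].round(4),'tilt',np.degrees(np.arccos(-a[2,2])).round(2),'ytool',a[:,1].round(4),'w',s['gripper_width'].round(4),'F',s['force'].round(1))
                                                                                                                                                                                                                                                  ^^^^^^^^^^^^^^^^^^^^^^^^
AttributeError: 'float' object has no attribute 'round'
```

```bash
sed -i "s/s\['gripper_width'\].round(4)/s['gripper_width']/" st.py; python3 st.py .25 1.2 .6
```

```text
t 9.0 p [0.4201 0.5163 0.2185] q [ 0.7529  0.4276  1.2956 -0.0597  1.3475 -0.2337]
zt [ 0.0916  0.0062 -0.9958] tilt 5.27 ytool [0.5396 0.8401 0.0549] w 0.036911203526213895 F [ 1.3  0.8 -0.5]
shift [ 0.4851  0.5036 -0.3912]
```

>>> servo_tool(
  moves=[
    {"dx":0.485,"dy":0.504,"dz":-0.391,"yaw":0,"claw":0.4},
    {"dx":0.485,"dy":0.504,"dz":-0.391,"yaw":0,"claw":0.4},
    {"dx":0.485,"dy":0.504,"dz":-0.391,"yaw":0,"claw":0.4},
    {"dx":0.485,"dy":0.504,"dz":-0.391,"yaw":0,"claw":0.4},
    {"dx":0.485,"dy":0.504,"dz":-0.391,"yaw":0,"claw":0.4},
    {"dx":0.485,"dy":0.504,"dz":-0.391,"yaw":0,"claw":0.4},
    {"dx":0.485,"dy":0.504,"dz":-0.391,"yaw":0,"claw":0.4},
    {"dx":0.485,"dy":0.504,"dz":-0.391,"yaw":0,"claw":0.4},
    {"dx":0.485,"dy":0.504,"dz":-0.391,"yaw":0,"claw":0.4},
    {"dx":0.485,"dy":0.504,"dz":-0.391,"yaw":0,"claw":0.4},
    {"dx":0.485,"dy":0.504,"dz":-0.391,"yaw":0,"claw":0.4},
    {"dx":0.485,"dy":0.504,"dz":-0.391,"yaw":0,"claw":0.4},
  ],
)

```text
time: 10.2
position: [0.255, 0.8022, 0.3622]
tcp_rot: [3.046, 0.062, 2.568]
force: [0.5, 0.7, 0.0]
gripper_width: 0.0373
```

```bash
python3 st.py .25 1.2 .6
```

```text
t 10.2 p [0.255  0.8022 0.3622] q [ 1.1648  0.8657  0.187  -0.0849  2.003   0.1262]
zt [ 0.104   0.0469 -0.9935] tilt 6.55 ytool [0.5355 0.8391 0.0957] w 0.037270090979307405 F [0.5 0.7 0. ]
shift [ 0.2051  0.3539 -0.2181]
```

```bash
python3 st.py .38 1.8 1.0
```

```text
t 10.2 p [0.255  0.8022 0.3622] q [ 1.1648  0.8657  0.187  -0.0849  2.003   0.1262]
zt [ 0.104   0.0469 -0.9935] tilt 6.55 ytool [0.5355 0.8391 0.0957] w 0.037270090979307405 F [0.5 0.7 0. ]
shift [ 0.3965  0.9652 -0.5738]
```

>>> servo_tool(
  moves=[
    {"dx":0.45,"dy":0.85,"dz":-0.6,"yaw":0,"claw":0.4},
    {"dx":0.45,"dy":0.85,"dz":-0.6,"yaw":0,"claw":0.4},
    {"dx":0.45,"dy":0.85,"dz":-0.6,"yaw":0,"claw":0.4},
    {"dx":0.45,"dy":0.85,"dz":-0.6,"yaw":0,"claw":0.4},
    {"dx":0.45,"dy":0.85,"dz":-0.6,"yaw":0,"claw":0.4},
    {"dx":0.45,"dy":0.85,"dz":-0.6,"yaw":0,"claw":0.4},
    {"dx":0.45,"dy":0.85,"dz":-0.6,"yaw":0,"claw":0.4},
    {"dx":0.45,"dy":0.85,"dz":-0.6,"yaw":0,"claw":0.4},
    {"dx":0.45,"dy":0.85,"dz":-0.6,"yaw":0,"claw":0.4},
    {"dx":0.45,"dy":0.85,"dz":-0.6,"yaw":0,"claw":0.4},
    {"dx":0.45,"dy":0.85,"dz":-0.6,"yaw":0,"claw":0.4},
    {"dx":0.45,"dy":0.85,"dz":-0.6,"yaw":0,"claw":0.4},
  ],
)

```text
time: 11.4
position: [0.1841, 0.821, 0.3824]
tcp_rot: [3.008, 0.048, 2.569]
force: [-0.6, 0.1, 0.1]
gripper_width: 0.0373
```

```bash
python3 st.py .38 1.8 1.0
```

```text
t 11.4 p [0.1841 0.821  0.3824] q [ 1.2533  0.8417  0.188  -0.0878  1.9929  0.2109]
zt [ 0.1125  0.0861 -0.9899] tilt 8.14 ytool [0.5314 0.8366 0.1332] w 0.037333758404867946 F [-0.6  0.1  0.1]
shift [ 0.3352  1.0054 -0.5051]
```

>>> servo_tool(
  moves=[
    {"dx":0.2,"dy":0.76,"dz":-0.1,"yaw":0,"claw":0.4},
    {"dx":0.2,"dy":0.76,"dz":-0.1,"yaw":0,"claw":0.4},
    {"dx":0.2,"dy":0.76,"dz":-0.1,"yaw":0,"claw":0.4},
    {"dx":0.2,"dy":0.76,"dz":-0.1,"yaw":0,"claw":0.4},
  ],
)

```text
time: 11.8
position: [0.2113, 0.8587, 0.3405]
tcp_rot: [2.968, 0.035, 2.571]
force: [0.5, 0.6, -0.5]
gripper_width: 0.037
```

```bash
python3 st.py .38 1.8 .4
```

```text
t 11.8 p [0.2113 0.8587 0.3405] q [ 1.2348  0.8956  0.1887 -0.078   1.8957  0.2007]
zt [ 0.1224  0.1263 -0.9844] tilt 10.13 ytool [0.527  0.8322 0.1723] w 0.03701222700248356 F [ 0.5  0.6 -0.5]
shift [0.3642 0.8826 0.081 ]
```

>>> servo_tool(
  moves=[
    {"dx":0.2,"dy":0.76,"dz":-0.4,"yaw":0,"claw":0.4},
    {"dx":0.2,"dy":0.76,"dz":-0.4,"yaw":0,"claw":0.4},
    {"dx":0.2,"dy":0.76,"dz":-0.4,"yaw":0,"claw":0.4},
    {"dx":0.2,"dy":0.76,"dz":-0.4,"yaw":0,"claw":0.4},
  ],
)

```text
time: 12.2
position: [0.2194, 0.8623, 0.366]
tcp_rot: [2.92, 0.02, 2.574]
force: [-0.1, 0.6, 0.1]
gripper_width: 0.0371
```

```bash
python3 st.py .38 1.8 .4
```

```text
t 12.2 p [0.2194 0.8623 0.366 ] q [ 1.2248  0.8692  0.187  -0.0709  1.8726  0.1909]
zt [ 0.1348  0.1746 -0.9754] tilt 12.75 ytool [0.5206 0.8251 0.2197] w 0.03712621680529291 F [-0.1  0.6  0.1]
shift [0.3678 0.8647 0.1523]
```

>>> servo_tool(
  moves=[
    {"dx":0.1,"dy":0.76,"dz":-0.4,"yaw":0,"claw":0.4},
    {"dx":0.1,"dy":0.76,"dz":-0.4,"yaw":0,"claw":0.4},
    {"dx":0.1,"dy":0.76,"dz":-0.4,"yaw":0,"claw":0.4},
    {"dx":0.1,"dy":0.76,"dz":-0.4,"yaw":0,"claw":0.4},
  ],
)

```text
time: 12.6
position: [0.244, 0.8577, 0.3929]
tcp_rot: [2.877, 0.008, 2.577]
force: [-0.0, 0.6, -0.9]
gripper_width: 0.0372
```

>>> servo_tool(
  moves=[
    {"dx":0.1,"dy":0.76,"dz":-0.4,"yaw":0,"claw":0.4},
    {"dx":0.1,"dy":0.76,"dz":-0.4,"yaw":0,"claw":0.4},
    {"dx":0.1,"dy":0.76,"dz":-0.4,"yaw":0,"claw":0.4},
    {"dx":0.1,"dy":0.76,"dz":-0.4,"yaw":0,"claw":0.4},
  ],
)

```text
time: 13.0
position: [0.2625, 0.8519, 0.4226]
tcp_rot: [2.833, -0.003, 2.58]
force: [-0.2, -0.4, 0.4]
gripper_width: 0.0373
```

```bash
python3 st.py .38 1.8 .4
```

```text
t 13.0 p [0.2625 0.8519 0.4226] q [ 1.1658  0.8078  0.1877 -0.0463  1.8407  0.1374]
zt [ 0.1592  0.2582 -0.9529] tilt 17.66 ytool [0.5079 0.8063 0.3033] w 0.03729778196101825 F [-0.2 -0.4  0.4]
shift [0.405  0.8172 0.2851]
```

>>> servo_tool(
  moves=[
    {"dx":0.1,"dy":0.76,"dz":-0.4,"yaw":0,"claw":0.4},
    {"dx":0.1,"dy":0.76,"dz":-0.4,"yaw":0,"claw":0.4},
    {"dx":0.1,"dy":0.76,"dz":-0.4,"yaw":0,"claw":0.4},
    {"dx":0.1,"dy":0.76,"dz":-0.4,"yaw":0,"claw":0.4},
  ],
)

```text
time: 13.4
position: [0.277, 0.8446, 0.4545]
tcp_rot: [2.788, -0.013, 2.584]
force: [0.6, 0.4, -0.3]
gripper_width: 0.0374
```

```bash
python3 st.py .38 1.8 .4
```

```text
t 13.4 p [0.277  0.8446 0.4545] q [ 1.1423  0.7733  0.1877 -0.0335  1.8284  0.1172]
zt [ 0.1726  0.3    -0.9382] tilt 20.25 ytool [0.5003 0.7938 0.3459] w 0.037353723831304315 F [ 0.6  0.4 -0.3]
shift [0.4174 0.791  0.3555]
```

>>> servo_tool(
  moves=[
    {"dx":0.1,"dy":0.76,"dz":-0.4,"yaw":0,"claw":0.6},
    {"dx":0.1,"dy":0.76,"dz":-0.4,"yaw":0,"claw":0.6},
    {"dx":0.1,"dy":0.76,"dz":-0.4,"yaw":0,"claw":0.6},
  ],
)

```text
time: 13.7
position: [0.2865, 0.8403, 0.4833]
tcp_rot: [2.742, -0.023, 2.588]
force: [-0.3, -0.5, -0.0]
gripper_width: 0.0541
```

```bash
cat >> st.py <<'E'
b=np.array([.548,.078,.089]); z=a[:,2]
print('pre',(b+.0188*z-.11*z).round(4),tool(s,b+.0188*z-.11*z).round(4))
yt=np.array([np.cos(-.575),np.sin(-.575),0]); v=a.T@yt; print('yaw so y->tote x', np.arctan2(-v[0],v[1]))
E
python3 st.py
```

```text
t 13.7 p [0.2865 0.8403 0.4833] q [ 1.126   0.7433  0.1874 -0.022   1.8115  0.1039]
zt [ 0.1866  0.3416 -0.9211] tilt 22.91 ytool [0.492  0.779  0.3886] w 0.05410967189036135 F [-0.3 -0.5 -0. ]
pre [0.531  0.0468 0.173 ] [-0.6321 -0.6184  0.0604]
yaw so y->tote x 1.5815602730924772
```

>>> servo_tool(
  moves=[
    {"dx":-0.632,"dy":-0.618,"dz":0.06,"yaw":1.58,"claw":0.6},
    {"dx":-0.632,"dy":-0.618,"dz":0.06,"yaw":1.58,"claw":0.6},
    {"dx":-0.632,"dy":-0.618,"dz":0.06,"yaw":1.58,"claw":0.6},
    {"dx":-0.632,"dy":-0.618,"dz":0.06,"yaw":1.58,"claw":0.6},
    {"dx":-0.632,"dy":-0.618,"dz":0.06,"yaw":1.58,"claw":0.6},
    {"dx":-0.632,"dy":-0.618,"dz":0.06,"yaw":1.58,"claw":0.6},
    {"dx":-0.632,"dy":-0.618,"dz":0.06,"yaw":1.58,"claw":0.6},
    {"dx":-0.632,"dy":-0.618,"dz":0.06,"yaw":1.58,"claw":0.6},
    {"dx":-0.632,"dy":-0.618,"dz":0.06,"yaw":1.58,"claw":0.6},
    {"dx":-0.632,"dy":-0.618,"dz":0.06,"yaw":1.58,"claw":0.6},
    {"dx":-0.632,"dy":-0.618,"dz":0.06,"yaw":1.58,"claw":0.6},
    {"dx":-0.632,"dy":-0.618,"dz":0.06,"yaw":1.58,"claw":0.6},
  ],
)

```text
time: 14.9
position: [0.4451, 0.3267, 0.2833]
tcp_rot: [-3.113, -0.398, 0.993]
force: [0.4, -0.0, -0.8]
gripper_width: 0.0559
```

```bash
python3 st.py
```

```text
t 14.9 p [0.4451 0.3267 0.2833] q [0.2299 0.0074 1.7416 0.3236 1.1382 0.7025]
zt [ 0.1873  0.3403 -0.9215] tilt 22.86 ytool [ 0.8437 -0.5362 -0.0266] w 0.05589248225126928 F [ 0.4 -0.  -0.8]
pre [0.5309 0.047  0.173 ] [-0.2156  0.2254  0.0224]
yaw so y->tote x -0.0021351898186168154
```

>>> servo_tool(
  moves=[
    {"dx":-0.216,"dy":0.225,"dz":0.022,"yaw":0,"claw":0.6},
    {"dx":-0.216,"dy":0.225,"dz":0.022,"yaw":0,"claw":0.6},
    {"dx":-0.216,"dy":0.225,"dz":0.022,"yaw":0,"claw":0.6},
    {"dx":-0.216,"dy":0.225,"dz":0.022,"yaw":0,"claw":0.6},
    {"dx":-0.216,"dy":0.225,"dz":0.022,"yaw":0,"claw":0.6},
    {"dx":-0.216,"dy":0.225,"dz":0.022,"yaw":0,"claw":0.6},
    {"dx":-0.216,"dy":0.225,"dz":0.022,"yaw":0,"claw":0.6},
    {"dx":-0.216,"dy":0.225,"dz":0.022,"yaw":0,"claw":0.6},
  ],
)

```text
time: 15.7
position: [0.5317, 0.0469, 0.173]
tcp_rot: [-3.112, -0.397, 0.994]
force: [-0.5, -0.3, 0.5]
gripper_width: 0.0563
```

```bash
python3 st.py; python3 - <<'E'
from h import *
cv2.imwrite('pics/w3.png',vision.camera('wrist'))
E
```

```text
t 15.7 p [0.5317 0.0469 0.173 ] q [-0.4041  0.1828  1.8283  0.4403  1.13   -0.0232]
zt [ 0.1858  0.3397 -0.922 ] tilt 22.78 ytool [ 0.8439 -0.5358 -0.0274] w 0.056319715278935416 F [-0.5 -0.3  0.5]
pre [0.5311 0.047  0.1731] [-0.0002 -0.0006 -0.0002]
yaw so y->tote x -0.002046799683036654
```

View pics/w3.png

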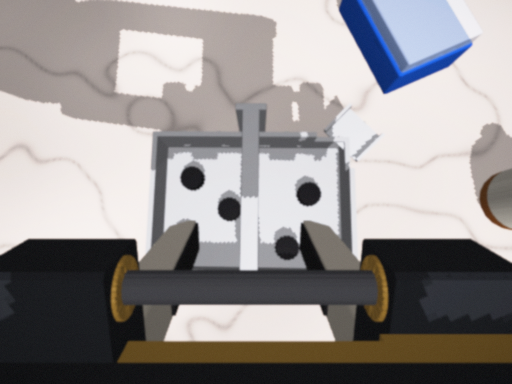

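```bash
python3 - <<'E'
from h import *
c=cam('wrist')
yd=np.array([.544,.839,0]); xd=np.array([.839,-.544,0]); b=np.array([.548,.078,0])
for n,u,v,z in[('bar far end top',251,105,.1),('bar near',249,262,.1),('rim BL',154,134,.045),('rim BR',347,137,.045),('stray',309,190,.021)]:
    p=ray(c,u,v,z)-b; print(n,p@xd,p@yd)
E
```

```text
bar far end top -0.000659821818507119 0.0743740485278877
bar near -0.0007799009337644097 -0.05273244226769284
rim BL -0.09915934076290848 0.06770105595949312
rim BR 0.09259961540846534 0.06507263294480699
stray 0.05837160203156388 0.01575393405130899
```

>>> servo_tool(
  moves=[
    {"dx":0,"dy":-0.001,"dz":0.04,"yaw":0,"claw":0.6},
    {"dx":0,"dy":-0.001,"dz":0.08,"yaw":0,"claw":0.6},
    {"dx":0,"dy":-0.001,"dz":0.11,"yaw":0,"claw":0.6},
    {"dx":0,"dy":-0.001,"dz":0.11,"yaw":0,"claw":0.6},
    {"dx":0,"dy":-0.001,"dz":0.11,"yaw":0,"claw":0.0},
    {"dx":0,"dy":-0.001,"dz":0.11,"yaw":0,"claw":0.0},
    {"dx":0,"dy":-0.001,"dz":0.11,"yaw":0,"claw":0.0},
    {"dx":0,"dy":-0.001,"dz":0.11,"yaw":0,"claw":0.0},
    {"dx":0,"dy":-0.001,"dz":0.11,"yaw":0,"claw":0.0},
    {"dx":0,"dy":-0.001,"dz":0.11,"yaw":0,"claw":0.0},
    {"dx":0,"dy":-0.001,"dz":0.11,"yaw":0,"claw":0.0},
    {"dx":0,"dy":-0.001,"dz":0.11,"yaw":0,"claw":0.0},
  ],
  newtons=55,
)

```text
time: 16.95
position: [0.5519, 0.0859, 0.0729]
tcp_rot: [-3.116, -0.397, 0.998]
force: [-2.1, -3.8, 6.3]
gripper_width: 0.0137
```

```bash
python3 st.py .53 .13 .33
```

```text
t 16.95 p [0.5519 0.0859 0.0729] q [-0.3102  0.3399  1.9104  0.5162  0.8788 -0.0737]
zt [ 0.188   0.3388 -0.9219] tilt 22.8 ytool [ 0.8454 -0.5336 -0.0237] w 0.01366407535408502 F [-2.1 -3.8  6.3]
shift [ 0.1227 -0.0482 -0.2262]
pre [0.5309 0.0471 0.1731] [-0.0018  0.0005 -0.1095]
yaw so y->tote x 0.001881505917631018
```

>>> servo_tool(
  moves=[
    {"dx":0.004,"dy":0,"dz":-0.009,"yaw":0,"claw":0.0},
    {"dx":0.008,"dy":0,"dz":-0.018,"yaw":0,"claw":0.0},
    {"dx":0.016,"dy":-0.001,"dz":-0.037,"yaw":0,"claw":0.0},
    {"dx":0.027,"dy":-0.002,"dz":-0.064,"yaw":0,"claw":0.0},
    {"dx":0.039,"dy":-0.002,"dz":-0.092,"yaw":0,"claw":0.0},
    {"dx":0.05,"dy":-0.003,"dz":-0.12,"yaw":0,"claw":0.0},
    {"dx":0.062,"dy":-0.004,"dz":-0.147,"yaw":0,"claw":0.0},
    {"dx":0.074,"dy":-0.005,"dz":-0.175,"yaw":0,"claw":0.0},
    {"dx":0.085,"dy":-0.005,"dz":-0.202,"yaw":0,"claw":0.0},
    {"dx":0.093,"dy":-0.006,"dz":-0.22,"yaw":0,"claw":0.0},
    {"dx":0.097,"dy":-0.006,"dz":-0.23,"yaw":0,"claw":0.0},
    {"dx":0.097,"dy":-0.006,"dz":-0.23,"yaw":0,"claw":0.0},
  ],
)

```text
time: 18.15
position: [0.5518, 0.0868, 0.3231]
tcp_rot: [-3.115, -0.397, 0.999]
force: [0.9, 0.5, -4.2]
gripper_width: 0.0137
```

```bash
python3 st.py; python3 - <<'E'
from h import *
cv2.imwrite('pics/s4.png',vision.camera('scene'))
E
```

```text
t 18.15 p [0.5518 0.0868 0.3231] q [-0.3085  0.0967  1.5499  0.3943  1.4252  0.2142]
zt [ 0.1873  0.3392 -0.9219] tilt 22.8 ytool [ 0.8459 -0.5327 -0.0242] w 0.01367425206076359 F [ 0.9  0.5 -4.2]
pre [0.5309 0.0471 0.1731] [-0.0992  0.0071  0.1209]
yaw so y->tote x 0.0026232978370629885
```

View pics/s4.png

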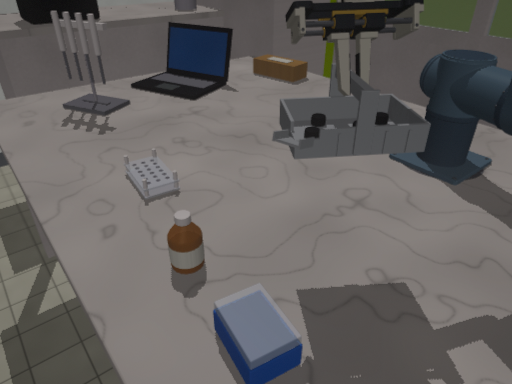

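>>> servo_tool(
  moves=[
    {"dx":0,"dy":0,"dz":0,"yaw":0.05,"claw":0},
    {"dx":0,"dy":0,"dz":0,"yaw":0.12,"claw":0},
    {"dx":0,"dy":0,"dz":0,"yaw":0.2,"claw":0},
    {"dx":0,"dy":0,"dz":0,"yaw":0.28,"claw":0},
    {"dx":0,"dy":0,"dz":0,"yaw":0.36,"claw":0},
    {"dx":0,"dy":0,"dz":0,"yaw":0.44,"claw":0},
    {"dx":0,"dy":0,"dz":0,"yaw":0.52,"claw":0},
    {"dx":0,"dy":0,"dz":0,"yaw":0.6,"claw":0},
    {"dx":0,"dy":0,"dz":0,"yaw":0.68,"claw":0},
    {"dx":0,"dy":0,"dz":0,"yaw":0.76,"claw":0},
    {"dx":0,"dy":0,"dz":0,"yaw":0.82,"claw":0},
    {"dx":0,"dy":0,"dz":0,"yaw":0.86,"claw":0},
  ],
)

```text
time: 19.4
position: [0.5507, 0.0869, 0.3196]
tcp_rot: [-2.816, -0.23, 0.102]
force: [-0.4, -0.4, -3.8]
gripper_width: 0.0138
```

>>> servo_tool(
  moves=[
    {"dx":0,"dy":0,"dz":0,"yaw":0.06,"claw":0},
    {"dx":0,"dy":0,"dz":0,"yaw":0.13,"claw":0},
    {"dx":0,"dy":0,"dz":0,"yaw":0.2,"claw":0},
    {"dx":0,"dy":0,"dz":0,"yaw":0.27,"claw":0},
    {"dx":0,"dy":0,"dz":0,"yaw":0.34,"claw":0},
    {"dx":0,"dy":0,"dz":0,"yaw":0.41,"claw":0},
    {"dx":0,"dy":0,"dz":0,"yaw":0.48,"claw":0},
    {"dx":0,"dy":0,"dz":0,"yaw":0.55,"claw":0},
    {"dx":0,"dy":0,"dz":0,"yaw":0.61,"claw":0},
    {"dx":0,"dy":0,"dz":0,"yaw":0.64,"claw":0},
    {"dx":0,"dy":0,"dz":0,"yaw":0.64,"claw":0},
    {"dx":0,"dy":0,"dz":0,"yaw":0.64,"claw":0},
  ],
)

```text
time: 20.6
position: [0.5514, 0.0868, 0.3211]
tcp_rot: [-2.744, -0.0, -0.496]
force: [-0.4, 0.8, -4.1]
gripper_width: 0.0136
```

```bash
python3 st.py; python3 - <<'E'
from h import *
a=vision.camera('scene');b=vision.camera('wrist'); cv2.imwrite('pics/s5.png',cv2.resize(a[20:250,220:512],None,fx=2.5,fy=2.5)); cv2.imwrite('pics/w5.png',b)
E
```

```text
t 20.6 p [0.5514 0.0868 0.3211] q [-0.3087  0.0987  1.5523  0.3944  1.4242  1.7127]
zt [ 0.1845  0.3401 -0.9221] tilt 22.77 ytool [-0.4386 -0.8111 -0.387 ] w 0.013552080006302088 F [-0.4  0.8 -4.1]
pre [0.5312 0.047  0.1731] [0.0011 0.0985 0.1192]
yaw so y->tote x -1.4977165457496242
```

View pics/s5.png

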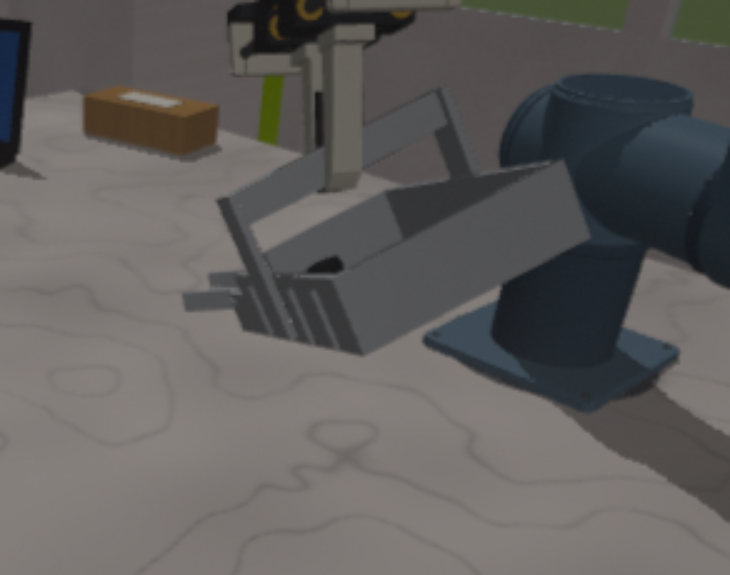

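View pics/w5.png

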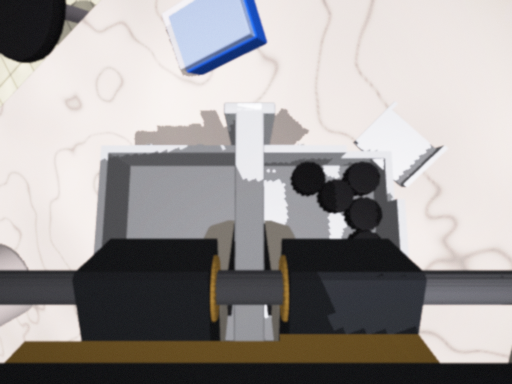

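>>> servo_tool(
  moves=[
    {"dx":0,"dy":0,"dz":0,"yaw":0,"claw":0},
    {"dx":0,"dy":0,"dz":0,"yaw":0,"claw":0},
    {"dx":0,"dy":0,"dz":0,"yaw":0,"claw":0},
    {"dx":0,"dy":0,"dz":0,"yaw":0,"claw":0},
    {"dx":0,"dy":0,"dz":0,"yaw":0,"claw":0},
    {"dx":0,"dy":0,"dz":0,"yaw":0,"claw":0},
  ],
)

```text
time: 21.3
position: [0.5517, 0.0868, 0.3219]
tcp_rot: [-2.744, -0.001, -0.497]
force: [1.0, 0.1, -3.7]
gripper_width: 0.0136
```

```bash
python3 st.py; python3 - <<'E'
from h import *
b=vision.camera('wrist'); t=vision.camera('top'); a=cv2.imread('pics/w5.png'); print('changed px',(cv2.absdiff(a,b).max(2)>40)[150:260,230:410].sum())
cv2.imwrite('pics/f.png',np.hstack([cv2.resize(b[130:260,220:420],(500,325),interpolation=cv2.INTER_CUBIC),cv2.resize(t[100:290,130:300],(290,325),interpolation=cv2.INTER_CUBIC)]))
E
```

```text
t 21.3 p [0.5517 0.0868 0.3219] q [-0.3087  0.098   1.5513  0.3945  1.4244  1.7139]
zt [ 0.1858  0.3399 -0.9219] tilt 22.79 ytool [-0.4391 -0.8106 -0.3873] w 0.013573889544621383 F [ 1.   0.1 -3.7]
pre [0.5311 0.047  0.1731] [0.0006 0.0989 0.1198]
yaw so y->tote x -1.4983425828974128
changed px 51
```

View pics/f.png

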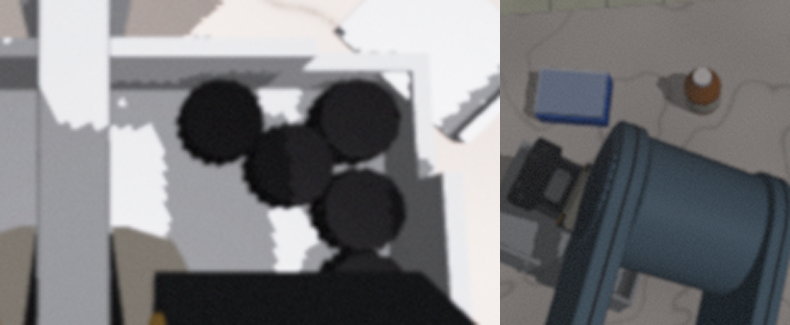

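```bash
python3 -c "
from workcell import order; print(order.job_done())"
```

```text
the job is handed in; nothing more can be done
None
```

I placed the stray cap in the tote, then lifted the tote by its bar and tilted it until all five caps slid into the beak corner. I handed the job in at about 21.5 s of the 50 s allowed, with the tote held still in the air.

**How the tilt was done:** The moves only allow shifts and a turn about the tool's own axis. I leaned the empty tool about 23° by commanding poses out of reach. I then gripped the bar at 55 N, lifted, and turned 1.5 rad about the leaned axis.

**Last checks:**
- **Tilt:** by calculation the tote is at about 30–31°, directed at the beak corner. I did not measure this angle directly on the tote.
- **Caps:** the wrist picture shows all five in one touching group at the beak corner. The fifth is partly hidden by the gripper. They did not move over 0.6 s of holding.
- **Grip:** the bar is held (13.6 mm opening) with about 4 N of weight on the wrist. The grip point is about 0.30 m above the bench.
- **Bystanders:** the bottle and tip box were still in place in the last top view. The tube rack was last seen unmoved in the scene picture taken just after the lift.

**Doubts:**
- **Joint range:** during the out-of-reach moves joint 3 sat at its lower limit, reading 0.187 against the listed 0.19. I took this as rounding of the limit but could not confirm it.
- **Bar position:** my first wrist measurement of the bar centre disagreed with the top camera by about 12 mm. I used a value between the two, and a second wrist picture confirmed it to about 3 mm.

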